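# Find the high spot of a vial carousel's rim with a plunger indicator

## Robot

A 6-joint arm with a two-finger parallel gripper is mounted at the origin on a cart in front of the work surface, level with it; the furniture and walls round the work are solid. World frame = base frame: x ahead of the robot, y to its left, z up, the work surface at z = 0. Lengths are in m, angles in rad, forces in N, time in s.
With the tool pointing down it reaches from about 0.375 to 0.9 m from the base axis. Payload 3.1 kg.
Tool frame: the origin (TCP) lies midway between the tips of the shut fingers; the grasp point (between the pads) lies 19 mm behind it; z points along the fingers, y is the line along which they close (so a half turn about z gives the same grasp; the last joint's range is limited). The gripper opens to 85 mm and grips with 20 to 120 N. Pads are 22 mm wide; open, the fingers measure 114 mm over their backs; the gripper's body (76 mm by 85 mm) begins 54 mm behind the grasp point. The pads swing forward as they close: fully open they stand 13 mm farther back than shut.
Start: joints at [-1.312, 0.527, 1.433, -0, 1.181, -0.178], TCP at [0.265, -0.566, 0.231] pointing down, gripper open.
Joint ranges: [-3.08, 3.08], [-0.75, 2.2], [0.22, 2.44], [-1.43, 4.57], [0, 2.65], [-2.85, 2.85]. Speed limits (rad/s): [2.79, 2.79, 3.14, 3.14, 3.14, 3.14].

## Interface

Orientations are given as a unit quaternion [x, y, z, w].
In Python, from station import manip gives the robot as it stands.
- The arm moves only by the tool step_arm, never from a script. Its argument "targets" is text: rows parted by semicolons, each of 4 numbers parted by spaces: the shift along the tool's x, y, z in mm, then the turn about the tool's z in degrees. A call has 1 to 12 rows; each row is the pose to reach, as a shift and turn from the pose commanded when the call began, along the tool's axes at that moment; what a row does not reach only later rows make up. A row lasts 1/10 s, in which the tool goes at most 50 mm and 8.59 degrees, less where a joint would pass 70% of its speed; a pose out of reach is approached as far as the arm can. A call with a gripper value outside its range is refused whole. "gripper" is the closure, from 0 (fully open) to 1 (shut), set as the call begins (left out, the last holds). The fingers move at their own pace and stop on an object; "squeeze" is the grip in N (left out, the last holds). Time passes only in rows, so rows that repeat a pose let the fingers close. It gives the time, the measured TCP pose, the force, the opening and the grip force at its end, in the units of the state.
- manip.sense(): the state, without advancing time (a new reading comes with each control period).
- manip.snapshot(name): name is "side" or "top" or "wrist"; returns the picture (400x640x3 uint8, red, green, blue); there is no depth.
- manip.get_calibration(name): a dict with "fov_y" (degrees; the focal length in pixels is half the picture's height over the tangent of half this angle, whatever the lens; pixels are square), "cx", "cy" (the principal point, pixels), "extrinsics" (4x4, takes a point from camera to world coordinates); the wrist camera has in their place "tool_from_camera" (4x4, takes a point from camera to tool coordinates, whose origin is the TCP and whose axes are the flange's). Camera axes: x right, y down, z forward; pixel columns grow to the right and rows downward; lengths in m; the calibration is good to about 2 mm. A picture is of the moment at which its call begins: read the wrist's pose just before it. get_calibration takes no time and is no camera call.
- manip.sign_off(): hands the job in; it is judged then, once.
Trained networks look in the newest picture that a camera, given by its name, has taken for a name from the list of things; names that differ only in an ending like _2 or _b are one class to them, and where a whole thing is asked for, a point or a joint stands for the part that bears it (a point fixed in the world has none). Each returns a list of dicts, best first, with "p" (0 to 1); they miss things now and then, are a little off and sometimes report something else, mostly with a low value. They report only what shows in the picture. A call takes as long as a camera call.
- manip.recognise(camera, query): "position" ([column, row] in pixels, amid what is visible of it).
- manip.masks_of(camera, query): "pixels" (400x640 bool, what is visible of it) and "position" ([column, row] in pixels, amid what is visible of it).
- manip.mark_of(camera, query): "position" ([column, row] in pixels: a listed point, or the origin of a listed thing).
The state is a dict: "t": time; "q": joint angles; "qd": joint speeds; "tau": joint torques, N m; "tcp_pos": TCP position; "tool_rot": TCP orientation; "force": force on the tool from outside, world axes, zero at the start; "ft_torque": the same for the moment, N m; "finger_gap": opening from 0.0 (shut) to 1.0 (fully open); "gripper_force": force on a finger pad.
Only numpy, scipy, OpenCV 4.12 (cv2) and the standard library are available. Lean on these libraries where they do the work, as an engineer would, in place of code of your own. Each camera call takes 0.05 s, during which the arm holds its last target. There are 200 camera calls.

## Task

Slide the indicator up to the vial carousel until its sprung plunger is pressed in by two or three millimetres on the hidden steel rim under the carousel's top, then wind the carousel round by its crank knob and find where the rim stands out farthest. Leave the carousel at rest with that highest spot under the plunger (dial within 1 mm of the highest reading of the whole turn), the plunger still pressing on it; press gently, never running the plunger to the end of its travel, and leave the things around where they stand.

Things in the scene. Friction and masses are not known exactly. Their poses are not given: they have to be found in the camera images.
- gauge_base: Fixed aluminium bench plate, 150 x 295 x 12 mm, carrying the carousel and the indicator slide. Origin: on the worktop under the carousel's spindle. z up; +y points from the spindle along the slide to the indicator; the plate runs from y = -80 to +215 mm and x = -75 to +75 mm.
- spindle (a point): Point on the carousel's vertical turning axis at its top face, 48 mm above the worktop. Round it, hidden under the top at heights 22 to 41 mm, turns the steel rim: radius 48 mm with two smooth rises, each 45 to 70 degrees long. The high spot stands 4 mm out (radius 52 mm; 1 mm less 17 degrees off its middle); the other, 155 degrees away, 2 mm.
- carousel: Grey disc of 132 mm diameter with 16 dark vial pockets and a steel hub (26 mm diameter, top at 60 mm). It turns endlessly either way and stays where left (0.1 N m friction). Origin on its axis at the worktop, z up, crank knob on its -y axis. Where on it the rim's high spot lies differs each time and cannot be seen from above; at the start it is at least 40 degrees from the plunger.
- crank_knob (a point): Middle of the grip of the crank knob: upright black cylinder, 16 mm diameter, 40 mm tall (heights 56 to 96 mm; this point at 80 mm), 40 mm from the spindle axis on the carousel. It spins freely on its pin, so it can be held from above and led round the circle without turning the hand. It starts on the side away from the indicator, within 30 degrees.
- carriage_knob (a point): Middle of the grip of the upright black knob, 16 mm diameter, 40 mm tall (heights 56 to 96 mm; this point at 80 mm), on the rear of the grey indicator carriage (46 x 78 mm, 35 mm high, dial on it to 47 mm). The carriage slides along the base's y only, with 12 N friction, and stays where it is left. 25 to 35 mm of travel toward the spindle are left at the start.
- plunger_tip (a point): Foremost point of the ball tip of the plunger, 31 mm above the worktop, 94 mm ahead (toward the spindle) of the carriage knob while the plunger is out. It starts 12 to 22 mm short of the plain 48 mm rim radius. In contact its distance from the spindle axis is the rim's radius there.
- plunger: Steel plunger of the indicator, 6 mm thick with a ball tip of 8 mm, at 31 mm height, pointing from the carriage to the spindle. It is pushed in, toward the carriage, against a spring: 1.2 N at first touch plus 0.6 N a millimetre; its travel ends at 9 mm.
- dial_needle (a joint): Black needle of the white dial (50 mm diameter, face up, between the plunger and the carriage knob). Its angle in rad tells how far the plunger is pushed in: 0 with the plunger out, needle pointing to the spindle at the long mark; it turns clockwise seen from above, 0.5236 rad (one mark, 30 degrees) for each millimetre, 4.71 at the end of the travel. Pressed 3 mm on the plain rim it shows about 7 mm on the high spot.
- jar_septa: White jar with a green lid, 46 mm diameter, 55 mm tall, beside the plate; leave it alone. Origin under its centre.
- jar_ferrules: White jar with a black lid, 38 mm diameter, 50 mm tall, beside the plate; leave it alone. Origin under its centre.
- lab_timer: White digital timer, 56 x 66 x 19 mm, beside the plate; leave it alone. Origin under its centre.
- lens: Black folding hand lens lying flat, 40 x 92 x 6 mm, beside the plate; leave it alone. Origin under its centre.
- tape_roll: Roll of masking tape, 95 mm diameter, 19 mm high, beside the plate; leave it alone. Origin under its centre.

How it is judged:
By the outcome, as a careful person would: the job done as asked, in the order asked, and still so for the second after the job is handed in, with the robot touching nothing.
It also fails if it takes over 67 s, if anything falls off the work surface, if the arm or the gripper's body presses on something with over 40 N, if the wrist force passes 120 N, or if a joint passes its speed limit or range.

## Working session

There is one attempt and no reset: what is moved stays moved. The work goes in short steps, Python scripts to look and compute and a tool call to move; the robot and the scene stay as the last step left them, time stands still between calls to the robot, and variables do not carry over. Pictures are saved under pics/ and viewed, at most 10 in all, crops included, and the job is handed in when it is done.

Besides the shell and the picture viewer there is one more tool, called after "Emit:" by a JSON object that holds its "name" and its "arguments", one argument or row to a line. step_arm: Moves the arm, as the interface text tells. Its arguments: {"type":"object","properties":{"targets":{"type":"string"},"gripper":{"type":"number"},"squeeze":{"type":"number"}},"required":["targets"]}

```bash
mkdir -p pics; cat > h.py <<'E'
import numpy as np, cv2
from station import manip
from scipy.spatial.transform import Rotation as R
def cam(name, s=None):
    c=manip.get_calibration(name); f=200/np.tan(np.radians(c["fov_y"])/2)
    if name=="wrist":
        s=s or manip.sense(); T=np.eye(4); T[:3,:3]=R.from_quat(s["tool_rot"]).as_matrix(); T[:3,3]=s["tcp_pos"]
        E=T@np.array(c["tool_from_camera"])
    else: E=np.array(c["extrinsics"])
    return f,c["cx"],c["cy"],E
def back(C,p,z):
    f,cx,cy,E=C; d=E[:3,:3]@np.array([(p[0]-cx)/f,(p[1]-cy)/f,1]); o=E[:3,3]
    return o+d*(z-o[2])/d[2]
def proj(C,P):
    f,cx,cy,E=C; q=np.linalg.inv(E)@np.append(P,1); return np.array([cx+f*q[0]/q[2],cy+f*q[1]/q[2]])
def snap(name,fn=None):
    s=manip.sense(); im=np.array(manip.snapshot(name)); C=cam(name,s)
    if fn: cv2.imwrite("pics/"+fn,im[:,:,::-1])
    return im,C
E
python3 - <<'E'
from h import *
np.set_printoptions(precision=4,suppress=True)
s=manip.sense(); print(s["tcp_pos"],s["tool_rot"],R.from_quat(s["tool_rot"]).as_matrix())
im,C=snap("top","top1.png"); im2,C2=snap("side","side1.png")
cv2.imwrite("pics/both1.png",np.vstack([im,im2])[:,:,::-1][:, :, :]) 
b=cv2.imread("pics/both1.png"); 
for n,z in [("spindle",.048),("gauge_base",0),("crank_knob",.08),("carriage_knob",.08),("plunger_tip",.031)]:
  for c,K in (("top",C),("side",C2)):
    r=manip.mark_of(c,n)
    for k in r[:1]: print(n,c,round(k["p"],2),np.round(k["position"]),back(K,k["position"],z))
E
```

```text
[ 0.2648 -0.5653  0.2303] [ 0.9761  0.2171 -0.0001 -0.0011] [[ 0.9057  0.4239 -0.0006]
 [ 0.4239 -0.9057  0.0022]
 [ 0.0004 -0.0022 -1.    ]]
spindle top 0.7 [308. 229.] [ 0.4992 -0.1586  0.048 ]
spindle side 0.7 [348. 201.] [ 0.5258 -0.2528  0.048 ]
gauge_base top 0.76 [353. 221.] [ 0.5173 -0.2539  0.    ]
gauge_base side 0.58 [345. 223.] [ 0.5285 -0.2461  0.    ]
crank_knob top 0.6 [369. 207.] [ 0.537  -0.2816  0.08  ]
crank_knob side 0.59 [345. 178.] [ 0.5384 -0.2954  0.08  ]
carriage_knob top 0.66 [308. 228.] [ 0.4992 -0.1602  0.08  ]
carriage_knob side 0.95 [356. 230.] [ 0.4859 -0.0958  0.08  ]
plunger_tip top 0.54 [326. 225.] [ 0.5068 -0.1952  0.031 ]
```

View pics/both1.png

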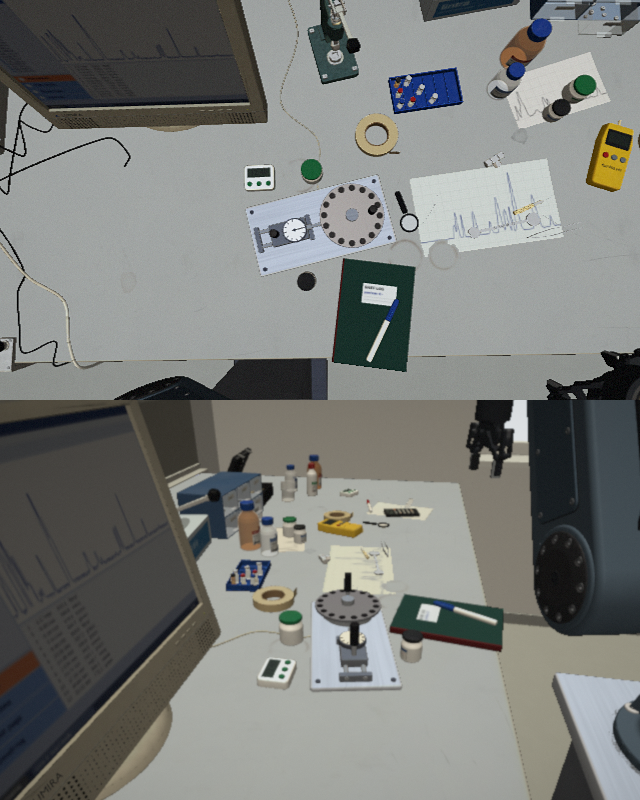

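The top view shows the hub at about (352,214), the crank knob at (375,209), the dial at (295,230) and the carriage knob at about (277,235). The markers mixed some of these up, so I'll get the positions from the masks and the plate outline.

```bash
python3 - <<'E'
from h import *
np.set_printoptions(precision=4,suppress=True)
im,C=snap("top")
print("cam",C[3][:3,3],C[0])
hub=back(C,(352,214),.06); print("hub",hub)
for r in manip.masks_of("top","carousel")[:1]:
    ys,xs=np.nonzero(r["pixels"]); print("car",r["p"],len(xs),back(C,((xs.min()+xs.max())/2,(ys.min()+ys.max())/2),.048))
for r in manip.masks_of("top","gauge_base")[:1]:
    cn,_=cv2.findContours(r["pixels"].astype(np.uint8),0,2); c=max(cn,key=cv2.contourArea)
    b=cv2.boxPoints(cv2.minAreaRect(c)); print(b)
    w=np.array([back(C,p,.012) for p in b]); print(w, np.linalg.norm(w-np.roll(w,1,0),axis=1))
for n in ("crank_knob","carriage_knob"):
    for c in("top",):
        for r in manip.masks_of(c,n)[:2]: print(n,r["p"],r["position"],back(C,r["position"],.08))
E
python3 -c "
import cv2;a=cv2.imread('pics/top1.png')[165:285,235:405];cv2.imwrite('pics/c1.png',cv2.resize(a,None,fx=4.5,fy=4.5,interpolation=2))"
```

```text
cam [ 0.4375 -0.2022  0.929 ] 433.81059954555474
hub [ 0.5259 -0.2486  0.06  ]
car 0.92 3169 [ 0.524  -0.2491  0.048 ]
[[243.0341 207.1342]
 [379.6509 172.4379]
 [397.3664 242.1927]
 [260.7496 276.889 ]]
[[ 0.5511 -0.0189  0.012 ]
 [ 0.6188 -0.3131  0.012 ]
 [ 0.4692 -0.344   0.012 ]
 [ 0.4033 -0.0565  0.012 ]] [0.1526 0.3019 0.1527 0.2949]
carriage_knob 0.95 [287.6, 229.1] [ 0.4971 -0.1205  0.08  ]
carriage_knob 0.53 [383.3, 125.5] [ 0.7013 -0.3161  0.08  ]
```

View pics/c1.png

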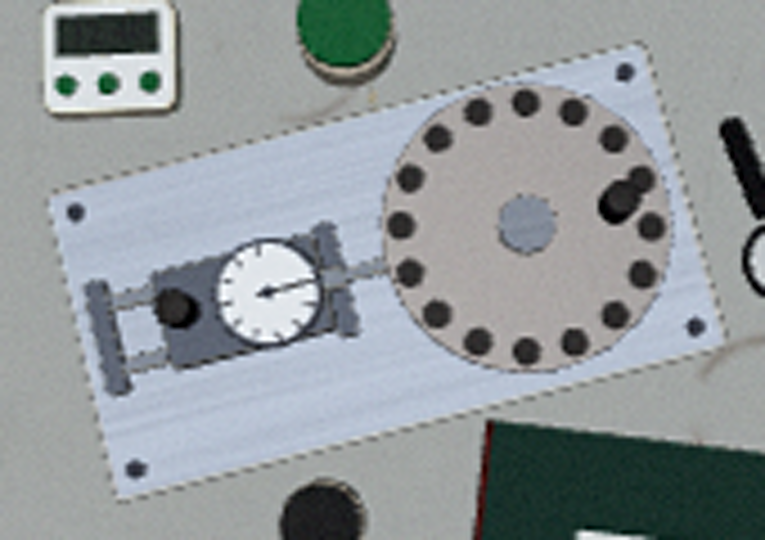

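```bash
python3 - <<'E'
from h import *
np.set_printoptions(precision=4,suppress=True)
C=cam("top"); hub=back(C,(351.9,214.8),.06)
u=np.array([-.2243,.9745]); v=np.array([.9745,.2243])
K=back(C,(274.3,233.4),.08); Q=back(C,(372.6,210.1),.08)
for n,P in(("carr",K),("crank",Q)):
    d=(P-hub)[:2]; print(n,P,"along u",d@u,"across",d@v)
s=manip.sense(); Rm=R.from_quat(s["tool_rot"]).as_matrix()
print(hub,"shift tool mm", 1000*Rm.T@(np.append(K[:2],.17)-s["tcp_pos"]))
print(np.degrees(np.arctan2(Rm[1,1],Rm[0,1])),np.degrees(np.arctan2(-u[1],-u[0])),manip.get_calibration("wrist"))
E
```

```text
carr [ 0.4893 -0.0943  0.08  ] along u 0.15796543247490039 across 0.000456373467928008
crank [ 0.5306 -0.2881  0.08  ] along u -0.040139837830328026 across -0.0027834783547850735
[ 0.5243 -0.2483  0.06  ] shift tool mm [ 403.1568 -332.1689   61.3078]
-64.91668897195414 -77.03802205237251 {'fov_y': 65.20466286332358, 'cx': 321.70063560251197, 'cy': 197.05137393098508, 'tool_from_camera': array([[-0.0002, -0.9635, -0.2678,  0.0672],
       [ 1.    , -0.0002,  0.0002,  0.0006],
       [-0.0002, -0.2678,  0.9635, -0.1415],
       [ 0.    ,  0.    ,  0.    ,  1.    ]])}
```

Emit:
{"name": "step_arm", "arguments": {
  "targets": "20 -16 3 2; 60 -49 9 4; 100 -82 15 6; 140 -115 21 8; 180 -148 27 10; 220 -181 33 12; 260 -214 39 12.1; 300 -247 45 12.1; 340 -280 51 12.1; 375 -309 57 12.1; 395 -326 60 12.1; 403 -332 61 12.1",
  "gripper": 0.3
}}

```text
t: 2.05
tcp_pos: [0.4899, -0.0909, 0.17]
tool_rot: [0.993, 0.115, -0.0, -0.001]
force: [-0.6, -0.8, 0.3]
finger_gap: 0.701
gripper_force: 0.0
```

```bash
python3 - <<'E'
from h import *
np.set_printoptions(precision=4,suppress=True)
im,C=snap("wrist","w1.png"); s=manip.sense(); print(s["t"],s["tcp_pos"],s["finger_gap"],np.abs(s["qd"]).max(),R.from_quat(s["tool_rot"]).as_matrix()[:,1])
for P in ((.4893,-.0943,.096),(.5243,-.2483,.06)): print(proj(C,P))
E
```

```text
2.1 [ 0.4902 -0.0914  0.1701] 0.703889352654747 0.06972286852031927 [ 0.2289 -0.9734 -0.0007]
[325.2269 208.7277]
[514.0822 197.0504]
```

View pics/w1.png

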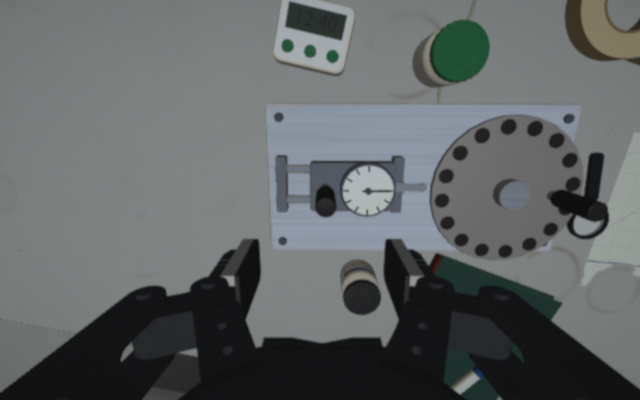

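Knob top is at (326,209) against a predicted (325,209), and the hub is at (513,194). The plate lies square in the tool frame. I'll go down and grip.

Emit:
{"name": "step_arm", "arguments": {
  "targets": "0 0 20 0; 0 0 50 0; 0 0 80 0; 0 0 100 0; 0 0 108 0; 0 0 108 0; 0 0 108 0; 0 0 108 0"
}}

```text
t: 2.9
tcp_pos: [0.49, -0.0951, 0.0634]
tool_rot: [0.994, 0.113, 0.001, 0.001]
force: [-1.0, 0.7, 0.3]
finger_gap: 0.697
gripper_force: 0.0
```

Emit:
{"name": "step_arm", "arguments": {
  "targets": "0 0 0 0; 0 0 0 0; 0 0 0 0; 0 0 0 0; 0 0 0 0; 0 0 0 0; 0 0 0 0; 0 0 0 0",
  "gripper": 1,
  "squeeze": 25
}}

```text
t: 3.7
tcp_pos: [0.4893, -0.094, 0.0628]
tool_rot: [0.994, 0.113, 0.0, -0.0]
force: [-0.4, 2.7, 6.3]
finger_gap: 0.177
gripper_force: 24.6
```

Emit:
{"name": "step_arm", "arguments": {
  "targets": "0 2 0 0; 0 5 0 0; 0 8 0 0; 0 11 0 0; 0 13 0 0; 0 15 0 0; 0 16 0 0; 0 17 0 0; 0 17 0 0; 0 17 0 0"
}}

```text
t: 4.7
tcp_pos: [0.4924, -0.108, 0.0628]
tool_rot: [0.994, 0.112, -0.0, -0.002]
force: [1.3, 12.3, 8.0]
finger_gap: 0.18
gripper_force: 25.2
```

```bash
python3 - <<'E'
from h import *
im,C=snap("wrist"); t,_=snap("top","top2.png"); s=manip.sense(); print(s["t"],s["tcp_pos"],s["force"])
a=cv2.resize(im[100:300,220:540],(800,500),interpolation=2)
cv2.imwrite("pics/w2.png",a[:,:,::-1])
E
```

```text
4.8 [ 0.49244849 -0.1079773   0.0628303 ] [ 0.73078259 11.64272007  7.46078629]
```

View pics/w2.png

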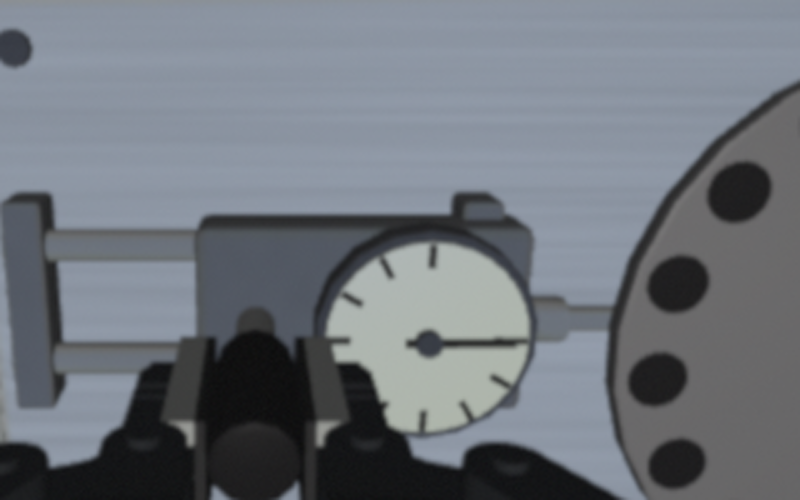

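The needle is still at the long mark, 0, so there's no contact yet. I'll creep on and write a needle reader.

Emit:
{"name": "step_arm", "arguments": {
  "targets": "0 1 0 0; 0 2 0 0; 0 3 0 0; 0 3.5 0 0; 0 3.5 0 0; 0 3.5 0 0"
}}

```text
t: 5.4
tcp_pos: [0.4931, -0.1108, 0.0628]
tool_rot: [0.994, 0.112, -0.0, -0.003]
force: [2.7, 14.1, 7.4]
finger_gap: 0.177
gripper_force: 25.4
```

```bash
cat >> h.py <<'E'
def needle(im,C,guess_w,fn=None):
    "rectify the dial region (z=47mm) to a top view with slide axis (to spindle) as +col, find needle angle cw (mm)"
    s=0.00025; u=np.array([.2243,-.9745]); v=np.array([.9745,.2243])  # col: to spindle, row up: v
    N=281; g=(np.arange(N)-N//2)*s; X,Y=np.meshgrid(g,g)
    W=np.array(guess_w)[None,None]+X[...,None]*u-Y[...,None]*v
    f,cx,cy,E=C; P=np.concatenate([W,np.full((N,N,1),.047)],-1)-E[:3,3]; q=P@E[:3,:3]
    r=cv2.remap(im,(cx+f*q[...,0]/q[...,2]).astype(np.float32),(cy+f*q[...,1]/q[...,2]).astype(np.float32),cv2.INTER_LINEAR)
    gray=r.min(2); th=cv2.threshold(gray,0,255,cv2.THRESH_OTSU)[0]
    m=cv2.morphologyEx((gray>th).astype(np.uint8),cv2.MORPH_CLOSE,np.ones((15,15)))
    n,l,st,ce=cv2.connectedComponentsWithStats(m); k=1+np.argmax(st[1:,4]); 
    cn=max(cv2.findContours((l==k).astype(np.uint8),0,2)[0],key=cv2.contourArea); (x0,y0),rad=cv2.minEnclosingCircle(cn)
    a=np.radians(np.arange(0,360,1.)); rr=np.linspace(.3,.66,40)*25/.25
    pol=cv2.remap(gray,(x0+np.outer(np.cos(a),rr)).astype(np.float32),(y0+np.outer(np.sin(a),rr)).astype(np.float32),1).mean(1)
    # a clockwise as rows grow down
    pol=cv2.GaussianBlur(np.tile(pol,3)[None],(1,1) if False else (7,1),0)[0][360:720]
    d=np.clip(np.percentile(pol,60)-pol,0,None); i=np.argmax(d); w=(np.arange(360)-i+180)%360-180; sel=abs(w)<12
    ang=(i+(w*d)[sel].sum()/d[sel].sum())
    if fn: cv2.circle(r,(int(x0),int(y0)),int(rad),(255,0,0)); cv2.imwrite("pics/"+fn,r[:,:,::-1])
    return (ang+15)%360/30-.5, rad*.25, d.max(), guess_w+((x0-N//2)*s*u-(y0-N//2)*s*v)
E
python3 - <<'E'
from h import *
im,C=snap("wrist"); s=manip.sense(); print(s["t"],s["tcp_pos"],s["force"])
k=np.array(s["tcp_pos"])[:2]
r1=needle(im,C,k+.034*np.array([.2243,-.9745]),"n1.png"); print(r1)
t,Ct=snap("top"); print(needle(t,Ct,r1[3],"n2.png"))
cv2.imwrite("pics/n12.png",np.hstack([cv2.imread("pics/n1.png"),cv2.imread("pics/n2.png")]))
E
```

```text
5.45 [ 0.49308517 -0.11081283  0.06284089] [ 3.20914012 14.27521599  9.00400415]
(np.float64(0.7566344609742914), 46.92083740234375, np.float64(105.50828125), array([ 0.50436575, -0.1431047 ]))
(np.float64(10.158860298302466), 41.076175689697266, np.float64(43.2603125), array([ 0.5073938 , -0.15626045]))
```

View pics/n12.png

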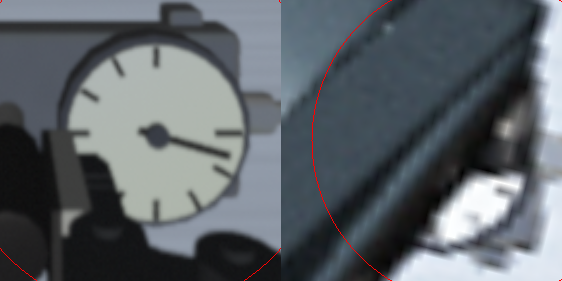

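Emit:
{"name": "step_arm", "arguments": {
  "targets": "0 1 0 0; 0 2 0 0; 0 2.3 0 0; 0 2.3 0 0; 0 2.3 0 0"
}}

```text
t: 6.0
tcp_pos: [0.4935, -0.1126, 0.0628]
tool_rot: [0.994, 0.112, -0.001, -0.003]
force: [2.4, 15.3, 8.9]
finger_gap: 0.181
gripper_force: 25.5
```

```bash
python3 - <<'E'
s=open("h.py").read()
a=s.index("    gray=r.min(2)"); b=s.index("    a=np.radians")
s=s[:a]+'''    gray=r.min(2); hc=cv2.HoughCircles(cv2.medianBlur(gray,5),cv2.HOUGH_GRADIENT,1,100,param1=100,param2=12,minRadius=84,maxRadius=102)
    x0,y0,rad=hc[0,0]
'''+s[b:]
open("h.py","w").write(s)
E
python3 - <<'E'
from h import *
im,C=snap("wrist"); s=manip.sense(); print(s["t"],s["tcp_pos"],s["force"])
k=np.array(s["tcp_pos"])[:2]
print(needle(im,C,k+.038*np.array([.2243,-.9745]),"n3.png"))
E
```

```text
6.05 [ 0.49349387 -0.11258335  0.06284418] [ 1.97313972 14.93097808  9.2326554 ]
(np.float64(2.2245113227676), np.float32(21.975), np.float64(107.73421875000001), array([ 0.50381642, -0.14907197]))
```

View pics/n3.png

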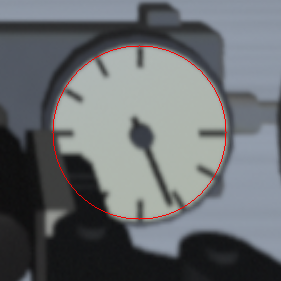

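The needle reads about 68°, so 2.2 mm. I'll unload, open, lift and move above the crank knob.

Emit:
{"name": "step_arm", "arguments": {
  "targets": "0 -1.5 0 0; 0 -2.7 0 0; 0 -2.7 0 0; 0 -2.7 0 0"
}}

```text
t: 6.45
tcp_pos: [0.4936, -0.1125, 0.0628]
tool_rot: [0.994, 0.113, -0.0, -0.001]
force: [0.4, 6.7, 6.9]
finger_gap: 0.176
gripper_force: 25.0
```

Emit:
{"name": "step_arm", "arguments": {
  "targets": "0 0 0 0; 0 0 0 0; 0 0 0 0; 0 0 0 0; 0 0 -20 0; 0 0 -45 0; -1 20 -60 0; -2 60 -65 0; -3 105 -65 0; -3 145 -65 0; -3 172 -65 0; -3 179 -65 0",
  "gripper": 0.4
}}

```text
t: 7.65
tcp_pos: [0.5318, -0.293, 0.1273]
tool_rot: [0.994, 0.112, 0.001, 0.001]
force: [-0.5, 0.4, -1.0]
finger_gap: 0.601
gripper_force: 0.0
```

```bash
python3 - <<'E'
from h import *
im,C=snap("wrist","w3.png"); s=manip.sense(); print(s["t"],s["tcp_pos"],s["force"],s["finger_gap"],R.from_quat(s["tool_rot"]).as_matrix()[:,1])
for P in ((.5306,-.2881,.096),(.5243,-.2483,.06)): print(proj(C,P))
print(needle(im,C,(.5038,-.1491),"n4.png"))
E
```

```text
7.7 [ 0.53141498 -0.29200347  0.12708605] [ 0.61350791 -0.9037177  -0.85011005] 0.597131672567179 [ 0.22208016 -0.97502721  0.00152984]
[311.74977461 228.76343583]
[255.60179583 206.47762637]
(np.float64(2.4451072425874596), np.float32(22.225), np.float64(96.83351562500003), array([ 0.50437913, -0.15217335]))
```

View pics/w3.png

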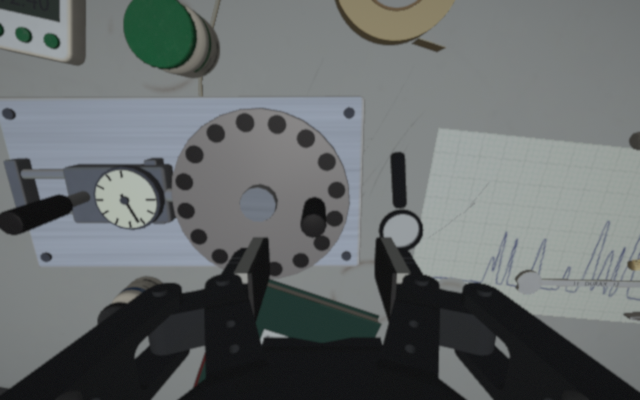

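The knob top is at (314,225) and the hub at (257,202), both about 2–3 mm along +x of the prediction. I'll correct for that, go down and grip.

Emit:
{"name": "step_arm", "arguments": {
  "targets": "2 1.5 0 0; 2 1.5 20 0; 2 1.5 40 0; 2 1.5 55 0; 2 1.5 61 0; 2 1.5 61 0; 2 1.5 61 0"
}}

```text
t: 8.4
tcp_pos: [0.5337, -0.29, 0.0667]
tool_rot: [0.994, 0.113, 0.0, 0.0]
force: [0.1, 0.4, -0.5]
finger_gap: 0.598
gripper_force: 0.0
```

Emit:
{"name": "step_arm", "arguments": {
  "targets": "0 0 0 0; 0 0 0 0; 0 0 0 0; 0 0 0 0; 0 0 0 0; 0 0 0 0",
  "gripper": 1,
  "squeeze": 20
}}

```text
t: 9.0
tcp_pos: [0.5324, -0.2877, 0.0671]
tool_rot: [0.994, 0.113, -0.001, -0.002]
force: [-1.1, 5.6, 5.3]
finger_gap: 0.178
gripper_force: 21.3
```

```bash
python3 - <<'E'
from h import *
im,C=snap("wrist","w4.png"); s=manip.sense(); print(s["t"],s["tcp_pos"],s["force"],s["finger_gap"],s["gripper_force"])
Rm=R.from_quat(s["tool_rot"]).as_matrix(); print(1000*Rm.T@(np.array(s["tcp_pos"])-[.5274,-.2486,.06]))
print(needle(im,C,(.504,-.150),"n5.png"))
E
```

```text
9.05 [ 0.53239565 -0.28771058  0.0671061 ] [-0.86311506  5.03239283  4.37940493] 0.17939406234608174 21.298201382160187
[-3.90814804 39.20256416 -7.27846529]
(np.float64(2.4694694826372885), np.float32(22.05), np.float64(117.5078125), array([ 0.50476668, -0.15277365]))
```

```bash
python3 - <<'E'
import numpy as np
P=lambda f: np.round([40*np.sin(np.radians(f)),40*np.cos(np.radians(f))],1)
for k in range(12):
    f=-5.5+30*k; print(k,"; ".join("%g %g 0 0"%tuple(np.round(P(f+d)-P(f),1)) for d in(7.5,15,22.5,30,30)))
E
cat > rd.py <<'E'
from h import *
import sys
im,C=snap("wrist","last.png"); s=manip.sense()
r=needle(im,C,(.5048,-.1528),"nl.png"); Rm=R.from_quat(s["tool_rot"]).as_matrix(); p=1000*Rm.T@(np.array(s["tcp_pos"])-[.5274,-.2486,.06])
print(s["t"],"mm %.2f rad %.1f dark %.0f"%r[:3],np.round(r[3],4),"phi %.1f r %.1f"%(np.degrees(np.arctan2(p[0],p[1])),np.hypot(*p[:2])),np.round(s["force"],1))
E
```

```text
0 5.2 0.2 0 0; 10.4 -0.3 0 0; 15.5 -1.5 0 0; 20.4 -3.4 0 0; 20.4 -3.4 0 0
1 4.6 -2.5 0 0; 8.8 -5.5 0 0; 12.7 -9.1 0 0; 16 -13.2 0 0; 16 -13.2 0 0
2 2.7 -4.4 0 0; 4.9 -9.2 0 0; 6.4 -14.2 0 0; 7.2 -19.4 0 0; 7.2 -19.4 0 0
3 0.2 -5.2 0 0; -0.3 -10.4 0 0; -1.5 -15.5 0 0; -3.4 -20.4 0 0; -3.4 -20.4 0 0
4 -2.5 -4.6 0 0; -5.5 -8.8 0 0; -9.1 -12.7 0 0; -13.2 -16 0 0; -13.2 -16 0 0
5 -4.4 -2.7 0 0; -9.2 -4.9 0 0; -14.2 -6.4 0 0; -19.4 -7.2 0 0; -19.4 -7.2 0 0
6 -5.2 -0.2 0 0; -10.4 0.3 0 0; -15.5 1.5 0 0; -20.4 3.4 0 0; -20.4 3.4 0 0
7 -4.6 2.5 0 0; -8.8 5.5 0 0; -12.7 9.1 0 0; -16 13.2 0 0; -16 13.2 0 0
8 -2.7 4.4 0 0; -4.9 9.2 0 0; -6.4 14.2 0 0; -7.2 19.4 0 0; -7.2 19.4 0 0
9 -0.2 5.2 0 0; 0.3 10.4 0 0; 1.5 15.5 0 0; 3.4 20.4 0 0; 3.4 20.4 0 0
10 2.5 4.6 0 0; 5.5 8.8 0 0; 9.1 12.7 0 0; 13.2 16 0 0; 13.2 16 0 0
11 4.4 2.7 0 0; 9.2 4.9 0 0; 14.2 6.4 0 0; 19.4 7.2 0 0; 19.4 7.2 0 0
```

Emit:
{"name": "step_arm", "arguments": {
  "targets": "5.2 0.2 0 0; 10.4 -0.3 0 0; 15.5 -1.5 0 0; 20.4 -3.4 0 0; 20.4 -3.4 0 0"
}}

```text
t: 9.55
tcp_pos: [0.5504, -0.2798, 0.0671]
tool_rot: [0.994, 0.113, -0.002, -0.002]
force: [-4.5, 5.7, 7.9]
finger_gap: 0.176
gripper_force: 21.4
```

```bash
python3 rd.py
```

```text
9.6 mm 2.47 rad 22.1 dark 116 [ 0.5051 -0.1526] phi 23.4 r 38.7 [-4.2  5.7  6.6]
```

Emit:
{"name": "step_arm", "arguments": {
  "targets": "4.6 -2.5 0 0; 8.8 -5.5 0 0; 12.7 -9.1 0 0; 16 -13.2 0 0; 16 -13.2 0 0"
}}

```text
t: 10.1
tcp_pos: [0.5625, -0.2643, 0.0671]
tool_rot: [0.994, 0.113, -0.003, -0.002]
force: [-5.9, 2.3, 6.6]
finger_gap: 0.179
gripper_force: 21.3
```

```bash
python3 rd.py
```

```text
10.15 mm 2.56 rad 21.6 dark 113 [ 0.5052 -0.1531] phi 52.9 r 38.4 [-5.1  2.1  7.3]
```

Emit:
{"name": "step_arm", "arguments": {
  "targets": "2.7 -4.4 0 0; 4.9 -9.2 0 0; 6.4 -14.2 0 0; 7.2 -19.4 0 0; 7.2 -19.4 0 0"
}}

```text
t: 10.65
tcp_pos: [0.5658, -0.2455, 0.0671]
tool_rot: [0.994, 0.113, -0.002, -0.0]
force: [-4.9, 0.6, 5.3]
finger_gap: 0.175
gripper_force: 21.2
```

```bash
python3 rd.py
```

```text
10.7 mm 5.32 rad 22.0 dark 106 [ 0.5058 -0.1519] phi 81.9 r 38.6 [-4.3 -0.3  5.7]
```

Emit:
{"name": "step_arm", "arguments": {
  "targets": "0.2 -5.2 0 0; -0.3 -10.4 0 0; -1.5 -15.5 0 0; -3.4 -20.4 0 0; -3.4 -20.4 0 0"
}}

```text
t: 11.2
tcp_pos: [0.5598, -0.227, 0.0671]
tool_rot: [0.994, 0.113, 0.0, 0.001]
force: [-2.2, -2.4, 3.9]
finger_gap: 0.176
gripper_force: 21.1
```

```bash
python3 rd.py
```

```text
11.25 mm 2.93 rad 22.3 dark 161 [ 0.5049 -0.1516] phi 110.9 r 39.0 [-2.8 -2.   3.9]
```

Emit:
{"name": "step_arm", "arguments": {
  "targets": "-2.5 -4.6 0 0; -5.5 -8.8 0 0; -9.1 -12.7 0 0; -13.2 -16 0 0; -13.2 -16 0 0"
}}

```text
t: 11.75
tcp_pos: [0.5432, -0.2122, 0.0671]
tool_rot: [0.994, 0.113, 0.0, -0.001]
force: [0.7, 2.3, 6.8]
finger_gap: 0.182
gripper_force: 21.5
```

```bash
python3 rd.py
```

```text
11.8 mm 2.97 rad 22.1 dark 165 [ 0.5048 -0.1511] phi 143.6 r 39.7 [1.6 2.1 7.3]
```

Emit:
{"name": "step_arm", "arguments": {
  "targets": "-4.4 -2.7 0 0; -9.2 -4.9 0 0; -14.2 -6.4 0 0; -19.4 -7.2 0 0; -19.4 -7.2 0 0"
}}

```text
t: 12.3
tcp_pos: [0.5215, -0.2084, 0.067]
tool_rot: [0.994, 0.113, -0.001, -0.002]
force: [-0.3, 3.4, 9.0]
finger_gap: 0.177
gripper_force: 21.8
```

```bash
cp pics/nl.png pics/nA.png; python3 rd.py
```

```text
12.35 mm 2.34 rad 22.2 dark 123 [ 0.5043 -0.151 ] phi 175.3 r 40.6 [0.3 3.9 9.8]
```

Emit:
{"name": "step_arm", "arguments": {
  "targets": "-5.2 -0.2 0 0; -10.4 0.3 0 0; -15.5 1.5 0 0; -20.4 3.4 0 0; -20.4 3.4 0 0"
}}

```text
t: 12.85
tcp_pos: [0.5016, -0.2163, 0.067]
tool_rot: [0.994, 0.113, -0.002, -0.002]
force: [-1.6, 4.3, 10.8]
finger_gap: 0.181
gripper_force: 21.9
```

```bash
cp pics/nl.png pics/nB.png; python3 rd.py
```

```text
12.9 mm 2.36 rad 22.1 dark 122 [ 0.5041 -0.1513] phi -154.4 r 41.4 [-1.8  3.3 11.3]
```

Emit:
{"name": "step_arm", "arguments": {
  "targets": "-4.6 2.5 0 0; -8.8 5.5 0 0; -12.7 9.1 0 0; -16 13.2 0 0; -16 13.2 0 0"
}}

```text
t: 13.4
tcp_pos: [0.4887, -0.2332, 0.067]
tool_rot: [0.994, 0.113, -0.002, -0.002]
force: [-3.2, 1.7, 11.4]
finger_gap: 0.177
gripper_force: 21.9
```

```bash
cp pics/nl.png pics/nC.png; python3 rd.py; cp pics/nl.png pics/nD.png; python3 -c "
import cv2,numpy as np;cv2.imwrite('pics/nn.png',cv2.resize(np.vstack([np.hstack([cv2.imread(f'pics/n{a}.png') for a in r]) for r in ('AB','CD')]),(560,560)))"
```

```text
13.45 mm 2.32 rad 22.3 dark 128 [ 0.5036 -0.1514] phi -124.8 r 41.7 [-3.   2.1 12.4]
```

View pics/nn.png

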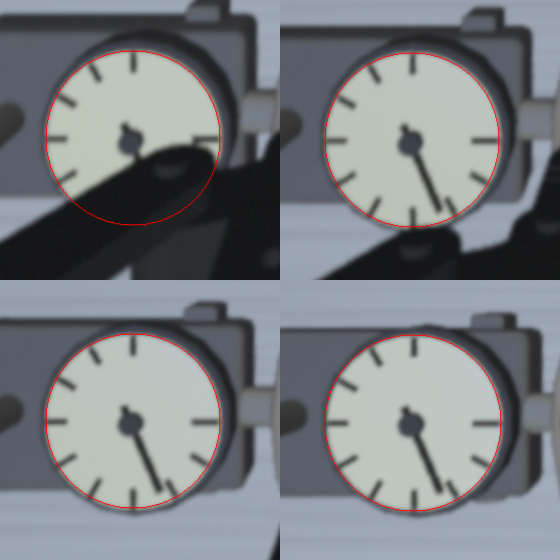

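The needle reads well. At φ=144 the finger hides part of the dial, but the needle's tail there points as it does at about 2.3 mm. I'll finish the turn.

Emit:
{"name": "step_arm", "arguments": {
  "targets": "-2.7 4.4 0 0; -4.9 9.2 0 0; -6.4 14.2 0 0; -7.2 19.4 0 0; -7.2 19.4 0 0"
}}

```text
t: 13.95
tcp_pos: [0.4863, -0.2543, 0.067]
tool_rot: [0.994, 0.113, -0.002, -0.002]
force: [-3.5, -0.3, 11.1]
finger_gap: 0.18
gripper_force: 21.8
```

```bash
python3 rd.py
```

```text
14.0 mm 2.37 rad 22.0 dark 129 [ 0.5037 -0.1519] phi -95.2 r 41.5 [-3.3  0.1 10.9]
```

Emit:
{"name": "step_arm", "arguments": {
  "targets": "-0.2 5.2 0 0; 0.3 10.4 0 0; 1.5 15.5 0 0; 3.4 20.4 0 0; 3.4 20.4 0 0"
}}

```text
t: 14.5
tcp_pos: [0.4949, -0.2735, 0.0671]
tool_rot: [0.994, 0.113, -0.001, -0.001]
force: [-1.4, -0.7, 9.7]
finger_gap: 0.175
gripper_force: 21.6
```

```bash
python3 rd.py
```

```text
14.55 mm 4.23 rad 22.0 dark 134 [ 0.5041 -0.1526] phi -65.3 r 40.9 [-2.2 -0.5  8.2]
```

Emit:
{"name": "step_arm", "arguments": {
  "targets": "2.5 4.6 0 0; 5.5 8.8 0 0; 9.1 12.7 0 0; 13.2 16 0 0; 13.2 16 0 0"
}}

```text
t: 15.05
tcp_pos: [0.5122, -0.2858, 0.0671]
tool_rot: [0.994, 0.113, -0.001, -0.001]
force: [0.4, 2.4, 9.2]
finger_gap: 0.173
gripper_force: 21.6
```

```bash
python3 rd.py
```

```text
15.1 mm 2.53 rad 22.1 dark 121 [ 0.5045 -0.153 ] phi -35.3 r 40.2 [-0.7  1.7  9.4]
```

Emit:
{"name": "step_arm", "arguments": {
  "targets": "4.4 2.7 0 0; 9.2 4.9 0 0; 14.2 6.4 0 0; 19.4 7.2 0 0; 19.4 7.2 0 0"
}}

```text
t: 15.6
tcp_pos: [0.5321, -0.2877, 0.067]
tool_rot: [0.994, 0.113, -0.001, -0.002]
force: [-0.4, 3.1, 9.9]
finger_gap: 0.175
gripper_force: 21.7
```

```bash
python3 rd.py
```

```text
15.65 mm 2.44 rad 22.1 dark 119 [ 0.5044 -0.1528] phi -6.2 r 39.3 [-1.1  2.5  9.5]
```

Emit:
{"name": "step_arm", "arguments": {
  "targets": "5.2 0.2 0 0; 10.4 -0.3 0 0; 15.5 -1.5 0 0; 20.4 -3.4 0 0"
}}

```text
t: 16.05
tcp_pos: [0.5495, -0.2804, 0.067]
tool_rot: [0.994, 0.114, -0.003, -0.002]
force: [-5.6, -0.5, 12.0]
finger_gap: 0.18
gripper_force: 21.9
```

Emit:
{"name": "step_arm", "arguments": {
  "targets": "4.6 -2.5 0 0; 8.8 -5.5 0 0; 12.7 -9.1 0 0; 16 -13.2 0 0; 16 -13.2 0 0"
}}

```text
t: 16.55
tcp_pos: [0.5627, -0.2637, 0.067]
tool_rot: [0.994, 0.114, -0.002, -0.002]
force: [-3.6, 1.2, 10.3]
finger_gap: 0.182
gripper_force: 21.7
```

```bash
python3 rd.py; python3 - <<'E'
import numpy as np
P=lambda f: np.round([40*np.sin(np.radians(f)),40*np.cos(np.radians(f))],1)
for f in range(0,72,8):
    f=54.5+f; print(f,"; ".join("%g %g 0 0"%tuple(np.round(P(f+d)-P(f),1)) for d in(4,8,8)))
E
```

```text
16.6 mm 2.50 rad 21.8 dark 116 [ 0.5058 -0.1522] phi 53.9 r 38.3 [-3.8  0.7 10.5]
54.5 1.5 -2.3 0 0; 2.9 -4.7 0 0; 2.9 -4.7 0 0
62.5 1.2 -2.6 0 0; 2.2 -5.1 0 0; 2.2 -5.1 0 0
70.5 0.8 -2.7 0 0; 1.5 -5.4 0 0; 1.5 -5.4 0 0
78.5 0.5 -2.8 0 0; 0.7 -5.6 0 0; 0.7 -5.6 0 0
86.5 0.1 -2.7 0 0; 0 -5.5 0 0; 0 -5.5 0 0
94.5 -0.3 -2.8 0 0; -0.8 -5.6 0 0; -0.8 -5.6 0 0
102.5 -0.7 -2.7 0 0; -1.6 -5.3 0 0; -1.6 -5.3 0 0
110.5 -1.1 -2.6 0 0; -2.3 -5.1 0 0; -2.3 -5.1 0 0
118.5 -1.5 -2.4 0 0; -3 -4.7 0 0; -3 -4.7 0 0
```

Emit:
{"name": "step_arm", "arguments": {
  "targets": "1.5 -2.3 0 0; 2.9 -4.7 0 0; 4.1 -7.3 0 0; 5.1 -9.8 0 0; 5.9 -12.5 0 0; 6.6 -15.2 0 0; 6.6 -15.2 0 0"
}}

```text
t: 17.3
tcp_pos: [0.5659, -0.2496, 0.0671]
tool_rot: [0.994, 0.114, -0.002, -0.0]
force: [-3.5, -2.4, 8.4]
finger_gap: 0.18
gripper_force: 21.6
```

```bash
python3 rd.py
```

```text
17.35 mm 4.77 rad 21.8 dark 103 [ 0.506  -0.1519] phi 75.7 r 38.4 [-5.  -2.1  9.2]
```

Emit:
{"name": "step_arm", "arguments": {
  "targets": "0.5 -2.8 0 0; 0.7 -5.6 0 0; 0.7 -5.6 0 0"
}}

```text
t: 17.65
tcp_pos: [0.5657, -0.2443, 0.0671]
tool_rot: [0.994, 0.114, -0.002, 0.0]
force: [-3.8, -2.9, 7.9]
finger_gap: 0.182
gripper_force: 21.5
```

```bash
python3 rd.py; cp pics/nl.png pics/nA.png
```

```text
17.7 mm 5.44 rad 21.9 dark 107 [ 0.5058 -0.1519] phi 83.5 r 38.5 [-2.7 -3.   8.1]
```

Emit:
{"name": "step_arm", "arguments": {
  "targets": "0.1 -2.7 0 0; 0 -5.5 0 0; 0 -5.5 0 0"
}}

```text
t: 18.0
tcp_pos: [0.5649, -0.2392, 0.0671]
tool_rot: [0.994, 0.114, -0.001, 0.0]
force: [-2.0, -3.5, 7.8]
finger_gap: 0.178
gripper_force: 21.5
```

```bash
python3 rd.py; cp pics/nl.png pics/nB.png
```

```text
18.05 mm 2.07 rad 22.1 dark 136 [ 0.5057 -0.1517] phi 91.3 r 38.6 [-3.3 -3.6  6.9]
```

Emit:
{"name": "step_arm", "arguments": {
  "targets": "-0.3 -2.8 0 0; -0.8 -5.6 0 0; -0.8 -5.6 0 0"
}}

```text
t: 18.35
tcp_pos: [0.5633, -0.2339, 0.0671]
tool_rot: [0.994, 0.113, -0.001, 0.001]
force: [-1.9, -3.1, 7.1]
finger_gap: 0.175
gripper_force: 21.5
```

```bash
python3 rd.py; cp pics/nl.png pics/nC.png
```

```text
18.4 mm 2.43 rad 21.9 dark 158 [ 0.5057 -0.1517] phi 99.5 r 38.7 [-2.4 -2.8  7.1]
```

Emit:
{"name": "step_arm", "arguments": {
  "targets": "-0.7 -2.7 0 0; -1.6 -5.3 0 0; -1.6 -5.3 0 0"
}}

```text
t: 18.7
tcp_pos: [0.561, -0.229, 0.0671]
tool_rot: [0.994, 0.113, -0.0, 0.001]
force: [-0.8, -3.1, 6.5]
finger_gap: 0.18
gripper_force: 21.4
```

```bash
python3 rd.py; cp pics/nl.png pics/nD.png; python3 -c "
import cv2,numpy as np;cv2.imwrite('pics/nn2.png',cv2.resize(np.vstack([np.hstack([cv2.imread(f'pics/n{a}.png') for a in r]) for r in ('AB','CD')]),(560,560)))"
```

```text
18.75 mm 0.77 rad 22.2 dark 160 [ 0.5055 -0.1518] phi 107.4 r 38.9 [-0.8 -2.7  6.6]
```

View pics/nn2.png

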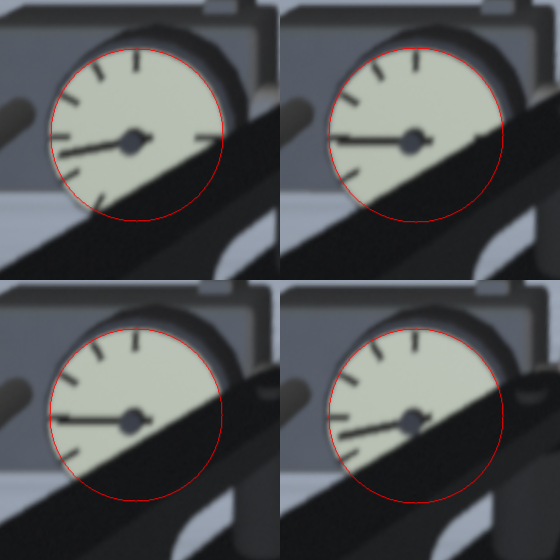

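The dial reads about 5.6, 6.0, 6.0 and 5.6 mm at φ 83, 91, 99 and 107, so the peak is at about 95.5°. I'll go back there.

Emit:
{"name": "step_arm", "arguments": {
  "targets": "0.8 2.7 0 0; 1.5 5.4 0 0; 2.1 8.1 0 0; 2.1 8.1 0 0; 2.1 8.1 0 0"
}}

```text
t: 19.25
tcp_pos: [0.563, -0.2334, 0.067]
tool_rot: [0.994, 0.113, -0.002, -0.002]
force: [-2.6, 2.1, 10.0]
finger_gap: 0.181
gripper_force: 21.8
```

```bash
python3 rd.py
```

```text
19.3 mm 2.67 rad 22.1 dark 158 [ 0.5054 -0.1515] phi 100.0 r 38.7 [-3.6  2.5 10.7]
```

Emit:
{"name": "step_arm", "arguments": {
  "targets": "0.1 1.5 0 0; 0.2 3 0 0; 0.2 3.4 0 0; 0.2 3.4 0 0; 0.2 3.4 0 0; 0 2.9 0 0; -0.3 2.9 0 0"
}}

```text
t: 20.0
tcp_pos: [0.5638, -0.2359, 0.067]
tool_rot: [0.994, 0.113, -0.002, -0.002]
force: [-0.6, 4.7, 9.6]
finger_gap: 0.178
gripper_force: 21.8
```

```bash
python3 rd.py
```

```text
20.05 mm 1.87 rad 22.3 dark 157 [ 0.5052 -0.1518] phi 96.4 r 38.6 [-2.   3.5 10.7]
```

Emit:
{"name": "step_arm", "arguments": {
  "targets": "0 0 0 0; 0 0 0 0; 0 0 0 0; 0 0 0 0; 0 0 -15 0; 0 0 -40 0; 0 0 -70 0; 0 20 -90 0; 0 40 -100 0; 0 55 -100 0; 0 60 -100 0; 0 60 -100 0",
  "gripper": 0.4
}}

```text
t: 21.25
tcp_pos: [0.5785, -0.2974, 0.1653]
tool_rot: [0.994, 0.113, -0.001, -0.001]
force: [0.3, 0.5, 0.4]
finger_gap: 0.603
gripper_force: 0.0
```

```bash
python3 rd.py; python3 -c "
import cv2,numpy as np
a=cv2.resize(cv2.imread('pics/last.png'),(640,400));b=cv2.resize(cv2.imread('pics/nl.png'),(200,200));a[200:,:200]=b;cv2.imwrite('pics/fin.png',a)"
```

```text
21.3 mm 5.86 rad 22.4 dark 78 [ 0.505  -0.1521] phi 33.7 r 69.5 [0.  0.1 0.5]
```

View pics/fin.png

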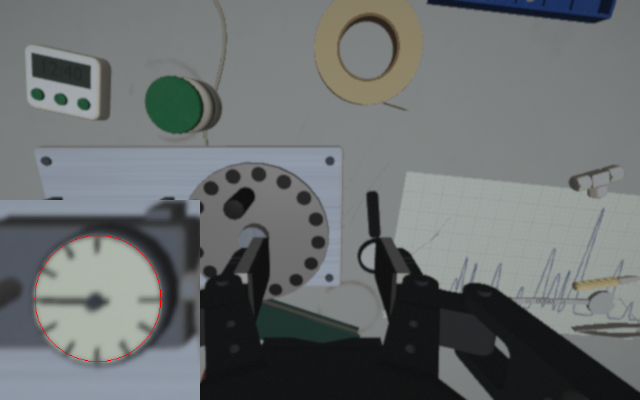

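```bash
python3 -c "
from station import manip
print(manip.sign_off())"
```

```text
the job is handed in; nothing more can be done
None
```

The job is handed in at about 21 s of the 67 s: after a full turn, the carousel rests with its highest spot under the plunger, and the dial reads about 6.0 mm, the highest reading I saw, against about 2.4 mm on the plain rim. The robot is clear of everything.

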